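# Hold the bottle holder against the splash board for bolting

### The job

Lift the cover off the steel instrument tray by its knob and lay it flat on the table, knob up, clear of the tray. Then take the white bottle holder out of the tray by its arm and hold it up against the front of the splash board for a colleague, who will put two bolts through from behind: upright, back plate flat on the board, its two slots crossing the board's two slots, pushed on with a steady force of about 12 N (not under 6, not over 20). Finish while still gripping and pressing, do not let go, and leave the tray and the other things on the table where they stand.

Things in the scene. Friction and masses are not known exactly. Their poses are not given: they have to be found in the camera images.
- tray: open stainless steel instrument tray, loose, 0.8 kg, outside 170 (its x) x 210 (its y) x 60 mm high, walls and floor 3 mm. Origin: centre of the underside; z up. Under the cover the holder stands near its middle, about along the long side (within 0.15 rad), back plate towards the tray's +y end, cup towards -y.
- lid: loose stainless cover lying on the tray at the start, 182 (its x) x 222 (its y) mm, about 0.32 kg: a flat plate, its top 13 mm above the origin, with a 10 mm deep skirt that goes round the outside of the tray with 3 mm play. Origin: centre of the skirt's lower edge (50 mm above the tray's underside when on the tray, 0 when the cover lies flat on the table); z up through the knob.
- lid_knob (a point): centre of the cover's round black knob, 28 mm across and 22 mm tall (from 10 to 32 mm above the plate's top, on a 14 mm stem); 34 mm above the cover's origin, axes as the cover.
- holder: white metal bottle holder, loose, about 0.22 kg, upright on the tray's floor under the cover. Origin: foot of the middle of the back plate's rear face; x from that face along the arm to the cup, y along the plate, z up. Plate x 0-5, 72 wide, 50 mm high; arm: flat bar on edge, 12 mm wide (y), z 0-24, x 5-70 mm; then a round cup 58 mm across, 28 mm high, centred at x = 98 mm.
- holder_arm (a point): middle of the holder's arm, the place to grip from above across the 12 mm: x = 38, y = 0, z = 12 mm in the holder's frame; axes as the holder. The arm's top is 12 mm above this point, its underside 12 mm below.
- holder_back (a point): middle of the back plate's rear face, between the plate's two level slots (20 x 6 mm, centred 20 mm to either side), 37 mm above the holder's foot; axes as the holder (x from the rear face out along the arm).
- board: grey splash board standing on the table to the robot's left, 300 wide (its y) x 155 mm high x 12 mm thick, rigid and screwed down by two angle feet behind it. Origin: on the table under the middle of its front face; x points out of the front face (towards the tray side), z up. It has two upright slots, 6 wide x 20 mm high, centred at y = +-20 mm, 120 mm above the table.
- board_slots (a point): point on the board's front face midway between its two slots, in the middle of its width, 120 mm above the table; axes as the board. The holder is rightly placed when holder_back is here and both x axes agree (its foot is then 83 mm above the table).
- spray: bystander: clear round disinfectant bottle with white cap, 50 mm across, 135 mm high. Origin: centre of the underside.
- carton: bystander: small paper carton 55 x 100 x 70 mm high. Origin: centre of the underside.
- vial: bystander: small amber glass vial with metal cap, 36 mm across, 55 mm high. Origin: centre of the underside.

How it is judged:
By the outcome, as a careful person would: the job done as asked, in the order asked, and still so for the second after the job is handed in, while the arm keeps its last pose, push and grip.
It also fails if it takes over 69 s, if anything falls off the work surface, if the arm or the gripper's body presses on something with over 40 N, if the wrist force passes 120 N, or if a joint passes its speed limit or range.

### The arm

A 6-joint arm with a two-finger parallel gripper is mounted at the origin on the work surface. World frame = base frame: x ahead of the robot, y to its left, z up, the work surface at z = 0. Lengths are in mm, angles in rad, forces in N, time in s.
With the tool pointing down it reaches from about 275 to 750 mm from the base axis. Payload 10.2 kg.
Tool frame: the origin (TCP) lies between the finger pads; the fingertips stand 25 mm ahead of it and the grasp point (between the pads) lies 6 mm ahead of it; z points along the fingers, y is the line along which they close (so a half turn about z gives the same grasp; the last joint's range is limited). The gripper opens to 85 mm and grips with 20 to 120 N. Pads are 22 mm wide; open, the fingers measure 114 mm over their backs; the gripper's body (76 mm by 85 mm) begins 54 mm behind the grasp point. The pads swing forward as they close: fully open they stand 13 mm farther back than shut.
Start: joints at [-0.223, 0.313, 1.498, -0, 1.331, -0.223], TCP at [525.006, -0.013, 223.494] pointing down, gripper open.
Joint ranges: [-2.94, 2.94], [-0.97, 2.17], [0.19, 2.56], [-1.23, 4.37], [0.02, 3.11], [-2.88, 2.88]. Speed limits (rad/s): [2.39, 2.39, 3.01, 3.14, 3.14, 3.14].

### API

Orientations are given as a unit quaternion [w, x, y, z].
In Python, from rig import ctrl, eyes, finish_job gives the robot as it stands.
- The arm moves only by the tool step_arm, never from a script. Its argument "increments" is a list of rows, each an object of numbers: "dx", "dy", "dz": the shift along the tool's x, y, z in units of 25 mm (1.0 is 25 mm); "wx", "wy", "wz": the turn, a rotation vector about the tool's x, y, z in units of 6 degrees (1.0 is 6 degrees). A call has 1 to 5 rows; each row shifts and turns the commanded pose from where the row before left it, along the tool's axes as they then stand; what a row does not reach is not made up. A row lasts 1/10 s, in which the tool goes at most 50 mm and 8.59 degrees, less where a joint would pass 70% of its speed; a pose out of reach is approached as far as the arm can. A call is refused whole if a number of a shift passes 1 or a number of a turn 1, either way. A call with a gripper value outside its range is refused whole. "fingers" is the finger opening in mm, from 0 to 85.4, set as the call begins (left out, the last holds). The fingers move at their own pace and stop on an object; "squeeze" is the grip in N (left out, the last holds). Time passes only in rows, so rows that do not move let the fingers close. It gives the time, the measured TCP pose, the force, the opening and the grip force at its end, in the units of the state.
- ctrl.sense(): the state, without advancing time (a new reading comes with each control period).
- eyes.capture(name): name is "scene" or "side" or "wrist"; returns a dict with "frame" (384x512x3 uint8, blue, green, red), "fx", "fy", "cx", "cy" (pixels), "R" (3x3) and "t" (3): a world point X has camera coordinates R X + t; the wrist camera has in their place "tool_from_camera" (4x4, takes a point from camera to tool coordinates, whose origin is the TCP and whose axes are the flange's). Camera axes: x right, y down, z forward; pixel columns grow to the right and rows downward; lengths in mm; the calibration is good to about 2 mm. A picture is of the moment at which its call begins: read the wrist's pose just before it. There is no depth.
- finish_job(): hands the job in; it is judged then, once.
Trained networks look in the newest picture that a camera, given by its name, has taken for a name from the list of things; names that differ only in an ending like _2 or _b are one class to them, and where a whole thing is asked for, a point or a joint stands for the part that bears it (a point fixed in the world has none). Each returns a list of dicts, best first, with "p" (0 to 1); they miss things now and then, are a little off and sometimes report something else, mostly with a low value. They report only what shows in the picture. A call takes as long as a camera call.
- eyes.cut_out(camera, label): "mask" (384x512 bool, what is visible of it).
- eyes.landmark_of(camera, label): "point" ([x, y, z] in mm, in the coordinates of the camera as it stood for that picture, good to about 4 mm: a listed point, or the origin of a listed thing).
The state is a dict: "time_s": time; "joints": joint angles; "dq": joint speeds; "tau": joint torques, N m; "eef_pos": TCP position; "ee_rot": TCP orientation; "force": force on the tool from outside, world axes, zero at the start; "wrist_torque": the same for the moment, N m; "grip_width": opening from 0.0 (shut) to 1.0 (fully open); "grip_force": force on a finger pad.
Only numpy, scipy, OpenCV 4.12 (cv2) and the standard library are available. Lean on these libraries where they do the work, as an engineer would, in place of code of your own. Each camera call takes 0.05 s, during which the arm holds its last target. There are 200 camera calls.

## Working session

There is one attempt and no reset: what is moved stays moved. The work goes in short steps, Python scripts to look and compute and a tool call to move; the robot and the scene stay as the last step left them, time stands still between calls to the robot, and variables do not carry over. Pictures are saved under pics/ and viewed, at most 10 in all, crops included, and the job is handed in when it is done.

Besides the shell and the picture viewer there is one more tool, called as name([rows], argument=value, ...), one row to a line, values as JSON. step_arm: Moves the arm, as the interface text tells. Its arguments: {"type":"object","properties":{"increments":{"type":"array"},"fingers":{"type":"number"},"squeeze":{"type":"number"}},"required":["increments"]}

```bash
ls; mkdir -p pics; cat > h.py <<'E'
import numpy as np,cv2
from rig import ctrl,eyes,finish_job
from scipy.spatial.transform import Rotation as Ro
def R_(q): return Ro.from_quat([q[1],q[2],q[3],q[0]]).as_matrix()
def cap(n):
    s=ctrl.sense(); c=eyes.capture(n)
    if n=='wrist':
        T=np.eye(4);T[:3,:3]=R_(s['ee_rot']);T[:3,3]=s['eef_pos'];M=T@np.array(c['tool_from_camera'])
        f=lambda p:M[:3,:3]@np.array(p)+M[:3,3]
        c['R']=M[:3,:3].T; c['t']=-M[:3,:3].T@M[:3,3]
    c['w']=lambda p:np.array(c['R']).T@(np.array(p)-np.array(c['t']))
    return c
def ray(c,u,v,z):
    R=np.array(c['R']);o=-R.T@np.array(c['t']);d=R.T@np.array([(u-c['cx'])/c['fx'],(v-c['cy'])/c['fy'],1])
    return o+d*(z-o[2])/d[2]
E
python3 - <<'E'
from h import *
np.set_printoptions(precision=1,suppress=True)
s=ctrl.sense();print(s['time_s'],s['eef_pos'],s['ee_rot'])
print(R_(s['ee_rot']))
ims=[]
for n in ['scene','side','wrist']:
    c=cap(n);ims.append(c['frame'])
    print(n,c['w']([0,0,0]))
    for l in ['tray','lid','lid_knob','board','board_slots','spray','carton','vial']:
        for k in eyes.landmark_of(n,l)[:2]: print(l,round(k['p'],2),c['w'](k['point']))
cv2.imwrite('pics/a.png',cv2.resize(np.hstack(ims[:2]),(800,300)))
cv2.imwrite('pics/b.png',ims[2])
print(ctrl.sense()['time_s'])
E
```

```text
pics
0.0 [524.7   0.1 222.9] [-0.   0.7  0.7 -0. ]
[[ 0.  1. -0.]
 [ 1. -0.  0.]
 [ 0. -0. -1.]]
scene [1040.2  631.1  614.3]
tray 0.69 [524.8 -42.6   4.6]
tray 0.47 [753.9 178.7  -0.9]
lid 0.74 [526.5 -41.   48.7]
lid_knob 0.96 [525.  -48.9  80.6]
board 0.69 [487.3 301.7   3.4]
board_slots 0.7 [489.  303.7 120.6]
spray 0.74 [ 744.  -205.     0.4]
carton 0.87 [766.9   3.6   0.1]
vial 0.75 [751.5 172.1   1.1]
side [ 299.5 -473.4  495.9]
tray 0.36 [485.3 307.7  -2. ]
lid 0.76 [523.8 -41.6  47.2]
lid_knob 0.77 [525.7 -43.6  83.5]
board 0.96 [485.5 309.3  -0.2]
board_slots 0.68 [488.4 308.1 119. ]
spray 0.91 [ 741.9 -204.2   -0.2]
carton 0.94 [768.3   3.4   2. ]
vial 0.85 [754.  176.5   4. ]
wrist [525.6  66.8 373.8]
lid_knob 0.94 [524.2 -42.4  85.7]
carton 0.74 [526.  -44.1  87.8]
carton 0.68 [759.1   0.1  -2. ]
vial 0.62 [753.9 173.7   3.2]
1.35
```

View pics/a.png

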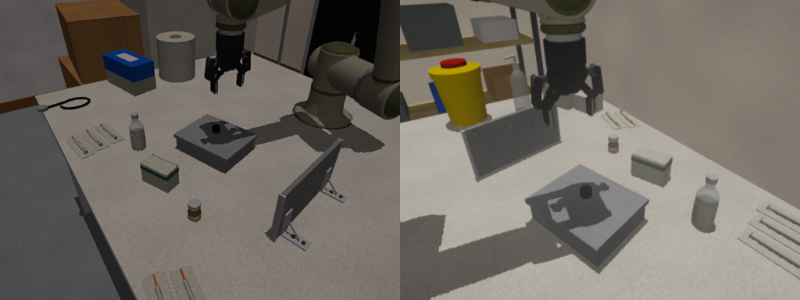

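View pics/b.png

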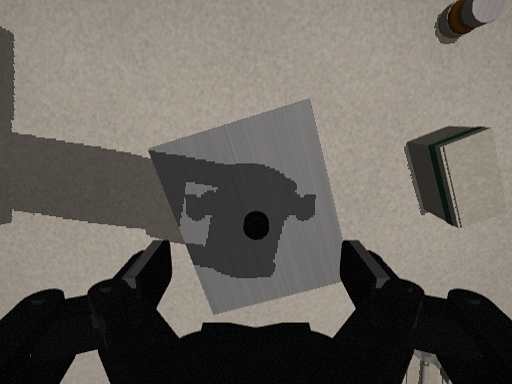

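```bash
python3 - <<'E'
from h import *
np.set_printoptions(precision=1,suppress=True)
c=cap('wrist')
P=np.array([ray(c,*p,63) for p in [(150,150),(310,99),(342,283),(214,313)]])
print(P,P.mean(0)); d=[P[1]-P[0],P[2]-P[1],P[2]-P[3],P[3]-P[0]]
print([(np.linalg.norm(x),np.degrees(np.arctan2(x[1],x[0]))) for x in d])
def proj(c,X): 
    x=np.array(c['R'])@np.array(X)+np.array(c['t']);return np.array([c['fx']*x[0]/x[2]+c['cx'],c['fy']*x[1]/x[2]+c['cy']])
out=[]
for n in ['scene','side']:
    c=cap(n);f=c['frame'].copy()
    m=[k['mask'] for k in eyes.cut_out(n,'board')[:1]]
    if m:
        cn=max(cv2.findContours(m[0].astype(np.uint8),0,2)[0],key=cv2.contourArea)
        ap=cv2.approxPolyDP(cn,4,True)[:,0];print(n,ap.tolist())
        if n=='side':
            for p in ap: print(p,ray(c,*p,155),ray(c,*p,0))
    m=eyes.cut_out(n,'lid')[:1]
    if m:
        cn=max(cv2.findContours(m[0]['mask'].astype(np.uint8),0,2)[0],key=cv2.contourArea)
        ap=cv2.approxPolyDP(cn,4,True)[:,0]
        for p in ap: print(n,'lid',p,ray(c,*p,63))
    t=np.radians(14);R=np.array([[np.cos(t),-np.sin(t)],[np.sin(t),np.cos(t)]])
    q=[proj(c,[*(np.array([450,-330])+R@np.array(v)),0]) for v in [(-91,-111),(91,-111),(91,111),(-91,111)]]
    cv2.polylines(f,[np.int32(q)],True,(0,0,255),1)
    out.append(f)
    if n=='side': cv2.imwrite('pics/d.png',cv2.resize(c['frame'][110:250,70:240],None,fx=4,fy=4,interpolation=cv2.INTER_CUBIC))
cv2.imwrite('pics/c.png',cv2.resize(np.hstack(out),(800,300)))
E
```

```text
[[ 410.9   32.5   63. ]
 [ 582.5   85.2   63. ]
 [ 633.5 -131.9   63. ]
 [ 472.5 -175.6   63. ]] [524.8 -47.5  63. ]
[(np.float64(179.52421343257814), np.float64(17.067236940911716)), (np.float64(223.0434024445285), np.float64(-76.77467121372968)), (np.float64(166.86943171792316), np.float64(15.188239290329449)), (np.float64(217.0818619937694), np.float64(-73.51349309588454))]
scene [[437, 179], [432, 178], [356, 250], [347, 307], [360, 301], [391, 319], [396, 311], [368, 291], [408, 245], [436, 258], [442, 254], [417, 238]]
scene lid [222 171] [ 644.6 -126.3   63. ]
scene lid [287 207] [594.3  92.1  63. ]
scene lid [328 175] [422.1  44.1  63. ]
scene lid [268 146] [ 464.8 -169.5   63. ]
side [[200, 131], [194, 137], [194, 163], [183, 155], [181, 141], [168, 135], [78, 166], [97, 226], [203, 179]]
[200 131] [627.3 315.2 155. ] [776.3 673.8   0. ]
[194 137] [599.  288.8 155. ] [735.2 635.3   0. ]
[194 163] [542.  161.3 155. ] [652.2 449.8   0. ]
[183 155] [537.9 210.6 155. ] [646.2 521.6   0. ]
[181 141] [563.6 284.6 155. ] [683.7 629.2   0. ]
[168 135] [551.3 337.9 155. ] [665.8 706.7   0. ]
[ 78 166] [335.5 289.  155. ] [351.9 635.6  -0. ]
[ 97 226] [324.1  48.3 155. ] [335.2 285.4   0. ]
[203 179] [528.4  88.8 155. ] [632.5 344.4   0. ]
side lid [160 254] [408.1  36.2  63. ]
side lid [250 323] [ 465.8 -179.6   63. ]
side lid [317 256] [ 638.7 -125.9   63. ]
side lid [233 211] [583.8  79.5  63. ]
```

View pics/c.png

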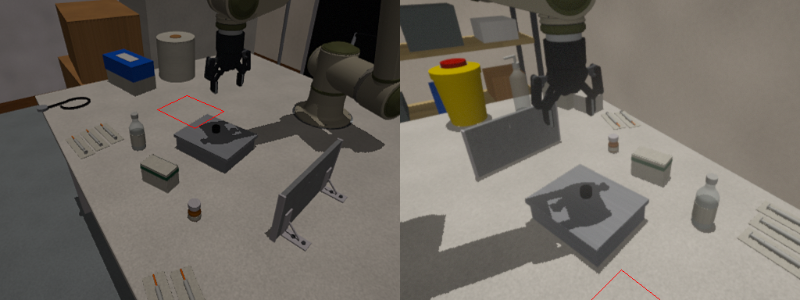

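View pics/d.png

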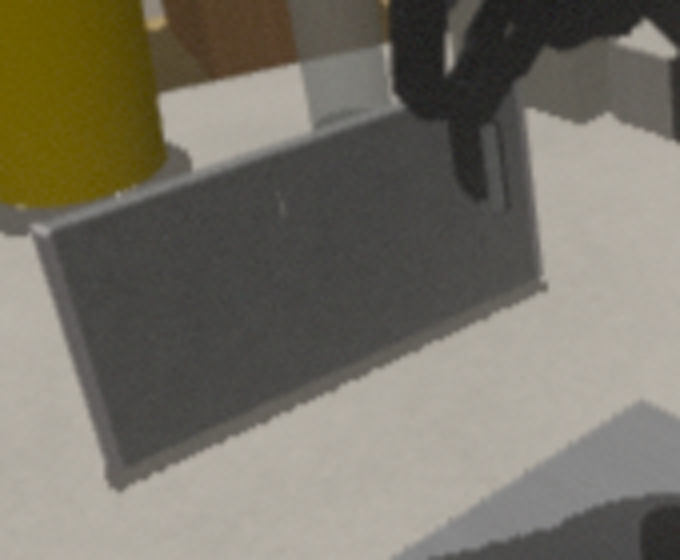

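The cover's knob is at about (525,-45,84). Cover yaw is about 15°, and board yaw is about -79°. I'll go to the knob now.

step_arm([
  {"dx": -0.9, "dz": 0.6},
  {"dx": -0.9, "dz": 0.6},
  {"dz": 0.8},
  {"dz": 0.8},
  {"dz": 0.2},
], fingers=85, squeeze=60)

```text
invalid input at $.increments[0]: expected keys dx, dy, dz, wx, wy, wz
```

```bash
python3 - <<'E'
from h import *
np.set_printoptions(precision=1,suppress=True)
c=cap('wrist');s=ctrl.sense();print(s['time_s'],s['eef_pos'])
for l in ['lid_knob','lid']:
    for k in eyes.landmark_of('wrist',l)[:2]: print(l,round(k['p'],2),c['w'](k['point']))
for k in eyes.cut_out('wrist','lid_knob')[:1]:
    ys,xs=np.nonzero(k['mask']);u,v=(xs.min()+xs.max())/2,(ys.min()+ys.max())/2
    print(xs.min(),xs.max(),ys.min(),ys.max(),ray(c,u,v,90))
E
```

```text
1.75 [525.   -0.  223.5]
lid_knob 0.7 [526.  -44.   86.9]
lid 0.68 [524.8 -45.1  45.8]
149 342 99 313 [515.3 -22.9  90. ]
```

step_arm([
  {"dx": -0.9, "dy": 0, "dz": 0.8, "wx": 0, "wy": 0, "wz": 0},
  {"dx": -0.9, "dy": 0, "dz": 0.8, "wx": 0, "wy": 0, "wz": 0},
  {"dx": 0, "dy": 0, "dz": 0.8, "wx": 0, "wy": 0, "wz": 0},
  {"dx": 0, "dy": 0, "dz": 0.8, "wx": 0, "wy": 0, "wz": 0},
  {"dx": 0, "dy": 0, "dz": 0.2, "wx": 0, "wy": 0, "wz": 0},
], fingers=85, squeeze=60)

```text
time_s: 2.4
eef_pos: [524.1, -44.9, 136.6]
ee_rot: [-0.002, 0.707, 0.707, -0.001]
force: [-1.0, -0.2, -0.4]
grip_width: 0.993
grip_force: 0.0
```

```bash
python3 - <<'E'
from h import *
np.set_printoptions(precision=1,suppress=True)
c=cap('wrist');s=ctrl.sense();print(s['time_s'],s['eef_pos'])
for l in ['lid_knob','lid']:
    for k in eyes.landmark_of('wrist',l)[:2]: print(l,round(k['p'],2),c['w'](k['point']))
m=((c['frame'].max(2)<12)).astype(np.uint8)
n,L,st,ce=cv2.connectedComponentsWithStats(m)
for i in range(1,n):
    if st[i,4]>150: print(st[i],ce[i],ray(c,*ce[i],90))
cv2.imwrite('pics/e.png',c['frame'])
E
```

```text
2.45 [524.4 -44.9 137.1]
lid_knob 0.91 [523.6 -45.4  86.7]
lid 0.78 [525.5 -46.5  48.4]
[239 192  37  40 827] [257.4 212.2] [526.1 -45.   90. ]
[  102   241   315   143 11034] [254.  334.6] [ 523.4 -152.7   90. ]
[ 89 251  55  43 159] [118.  272.2] [417.3 -94.5  90. ]
[369 267  54  53 565] [394.  294.3] [ 635.  -113.9   90. ]
[   0  289   91   95 3369] [ 34. 340.] [ 338.2 -158.6   90. ]
[ 416  294   96   90 2302] [471.9 350.4] [ 708.  -168.3   90. ]
[479 295  32  52 319] [494.9 321.9] [ 721.1 -139.8   90. ]
```

step_arm([
  {"dx": 0, "dy": 0, "dz": 0.7, "wx": 0, "wy": 0, "wz": 0},
  {"dx": 0, "dy": 0, "dz": 0.7, "wx": 0, "wy": 0, "wz": 0},
  {"dx": 0, "dy": 0, "dz": 0.5, "wx": 0, "wy": 0, "wz": 0},
  {"dx": 0, "dy": 0, "dz": 0, "wx": 0, "wy": 0, "wz": 0},
  {"dx": 0, "dy": 0, "dz": 0, "wx": 0, "wy": 0, "wz": 0},
])

```text
time_s: 3.05
eef_pos: [525.5, -45.1, 91.8]
ee_rot: [0.0, 0.707, 0.707, 0.0]
force: [0.4, -0.5, -0.9]
grip_width: 0.995
grip_force: 0.0
```

step_arm([
  {"dx": 0, "dy": 0, "dz": 0, "wx": 0, "wy": 0, "wz": 0},
  {"dx": 0, "dy": 0, "dz": 0, "wx": 0, "wy": 0, "wz": 0},
  {"dx": 0, "dy": 0, "dz": 0, "wx": 0, "wy": 0, "wz": 0},
  {"dx": 0, "dy": 0, "dz": 0, "wx": 0, "wy": 0, "wz": 0},
  {"dx": 0, "dy": 0, "dz": 0, "wx": 0, "wy": 0, "wz": 0},
], fingers=5)

```text
time_s: 3.55
eef_pos: [525.0, -45.0, 91.1]
ee_rot: [0.0, 0.707, 0.707, 0.0]
force: [-0.5, -0.2, -0.4]
grip_width: 0.142
grip_force: 0.0
```

step_arm([
  {"dx": 0, "dy": 0, "dz": 0, "wx": 0, "wy": 0, "wz": 0},
  {"dx": 0, "dy": 0, "dz": 0, "wx": 0, "wy": 0, "wz": 0},
  {"dx": 0, "dy": 0, "dz": 0, "wx": 0, "wy": 0, "wz": 0},
])

```text
time_s: 3.85
eef_pos: [525.0, -45.0, 91.0]
ee_rot: [-0.0, 0.707, 0.707, -0.0]
force: [0.3, -0.7, 0.3]
grip_width: 0.058
grip_force: 0.0
```

```bash
python3 - <<'E'
from h import *
a=cap('wrist')['frame'];b=cap('side')['frame'];d=cap('scene')['frame']
b=cv2.resize(b[90:310,150:400],(400,352));d=cv2.resize(d[60:240,180:380],(400,352))
cv2.imwrite('pics/f.png',np.vstack([np.hstack([b,d])]))
cv2.imwrite('pics/f2.png',a)
E
```

```text
(no output)
```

View pics/f.png

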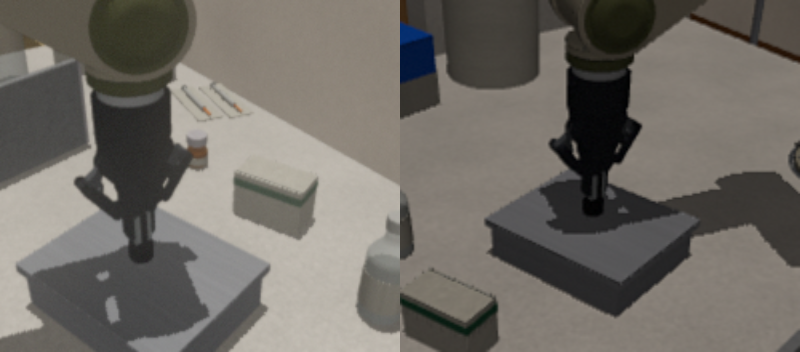

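View pics/f2.png

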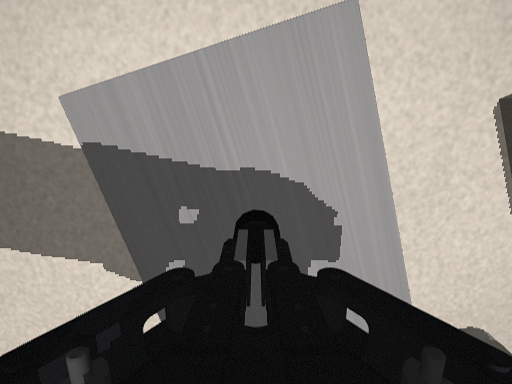

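```bash
python3 - <<'E'
from h import *
np.set_printoptions(precision=1,suppress=True)
for n,p in [('side',[(238.5,240),(238.5,252)]),('scene',[(276.5,162),(276,168)])]:
    c=cap(n);
    for q in p:
        for z in (60,70,80,90,100): print(n,q,ray(c,*q,z))
s=ctrl.sense();print(s['eef_pos'],s['joints'],s['grip_width'],s['tau'])
E
```

```text
side (238.5, 240) [547.2  -6.4  60. ]
side (238.5, 240) [541.5 -17.1  70. ]
side (238.5, 240) [535.8 -27.8  80. ]
side (238.5, 240) [530.2 -38.5  90. ]
side (238.5, 240) [524.5 -49.2 100. ]
side (238.5, 252) [530.1 -35.7  60. ]
side (238.5, 252) [524.9 -45.8  70. ]
side (238.5, 252) [519.6 -55.8  80. ]
side (238.5, 252) [514.3 -65.9  90. ]
side (238.5, 252) [509.  -75.9 100. ]
scene (276.5, 162) [493.9 -87.   60. ]
scene (276.5, 162) [503.7 -74.1  70. ]
scene (276.5, 162) [513.6 -61.1  80. ]
scene (276.5, 162) [523.4 -48.1  90. ]
scene (276.5, 162) [533.3 -35.2 100. ]
scene (276, 168) [513.2 -62.8  60. ]
scene (276, 168) [522.7 -50.3  70. ]
scene (276, 168) [532.2 -37.7  80. ]
scene (276, 168) [541.7 -25.2  90. ]
scene (276, 168) [551.2 -12.7 100. ]
[525. -45.  91.] [-0.3  0.5  1.7  0.   1.  -0.3] 0.060477601025994046 [  0. -44. -22.  -0.   0.  -0.]
```

```bash
python3 - <<'E'
from h import *
np.set_printoptions(precision=1,suppress=True)
c=cap('wrist');R,t=c['R'],c['t']
def pj(X):
    x=R@np.array(X)+t; return np.array([c['fx']*x[0]/x[2]+c['cx'],c['fy']*x[1]/x[2]+c['cy']])
for z in (95,73,66):
  for r in (14,11): print(z,r,pj([525,-45+r,z]),pj([525-r,-45,z]),pj([525+r,-45,z]))
f=c['frame'][190:300,200:320].copy()
f=np.clip(f.astype(float)*6,0,255).astype(np.uint8)
b=cap('side')['frame'][200:270,200:280];b=np.clip(b.astype(float)*4,0,255).astype(np.uint8)
cv2.imwrite('pics/g.png',np.hstack([cv2.resize(f,(420,385)),cv2.resize(b,(380,385))]))
E
```

```text
95 14 [254.2 217.5] [229.3 241. ] [279.2 241. ]
95 11 [254.3 222.6] [234.7 241. ] [273.9 241. ]
73 14 [254.4 205.4] [232.4 226.5] [276.4 226.5]
73 11 [254.4 210. ] [237.1 226.5] [271.7 226.5]
66 14 [254.4 202.2] [233.2 222.5] [275.7 222.5]
66 11 [254.4 206.6] [237.7 222.5] [271.1 222.5]
```

View pics/g.png

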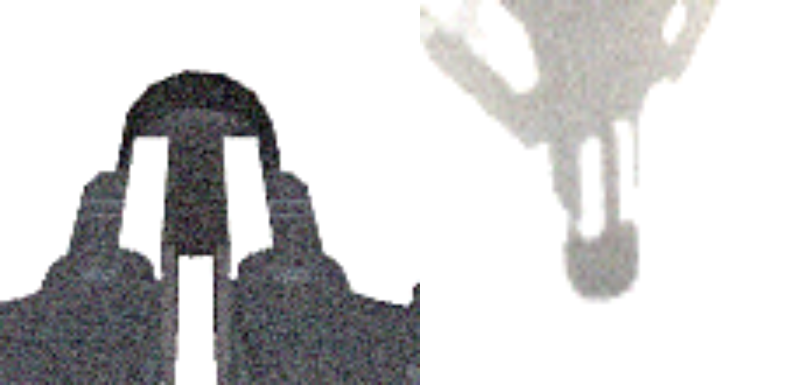

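The fingers closed above the knob, so I need the true fingertip depth. I'll raise the arm and check.

step_arm([
  {"dx": 0, "dy": 0, "dz": -0.8, "wx": 0, "wy": 0, "wz": 0},
  {"dx": 0, "dy": 0, "dz": -0.8, "wx": 0, "wy": 0, "wz": 0},
  {"dx": 0, "dy": 0, "dz": -0.8, "wx": 0, "wy": 0, "wz": 0},
  {"dx": 0, "dy": 0, "dz": 0, "wx": 0, "wy": 0, "wz": 0},
])

```text
time_s: 4.6
eef_pos: [526.2, -45.3, 153.3]
ee_rot: [0.002, 0.707, 0.707, 0.001]
force: [-0.3, -1.0, -0.8]
grip_width: 0.058
grip_force: 0.0
```

```bash
python3 - <<'E'
from h import *
np.set_printoptions(precision=1,suppress=True)
s=ctrl.sense();print(s['eef_pos'],s['grip_width'])
c=cap('side');R,t=np.array(c['R']),np.array(c['t'])
def pj(X):
    x=R@np.array(X)+t; return np.array([c['fx']*x[0]/x[2]+c['cx'],c['fy']*x[1]/x[2]+c['cy']])
x,y,z=s['eef_pos']
f=c['frame'][130:270,190:300];f=np.clip(f.astype(float)*2.5,0,255).astype(np.uint8);f=cv2.resize(f,None,fx=4,fy=4)
for d,col in ((0,(0,0,255)),(-25,(0,255,0))):
    p=(pj([x,y,z+d])-[190,130])*4; cv2.circle(f,(int(p[0]),int(p[1])),4,col,-1); print(p)
p=(pj([525,-45,84])-[190,130])*4;cv2.circle(f,(int(p[0]),int(p[1])),4,(255,0,0),-1)
cw=cap('wrist')['frame'];
g=np.clip(cw[180:320,180:340].astype(float)*3,0,255).astype(np.uint8)
cv2.imwrite('pics/i.png',np.hstack([f,cv2.resize(g,(350,560))]))
E
```

```text
[526.2 -45.3 153.3] 0.05839923280762603
[186.7 333.7]
[189.6 381.8]
```

View pics/i.png

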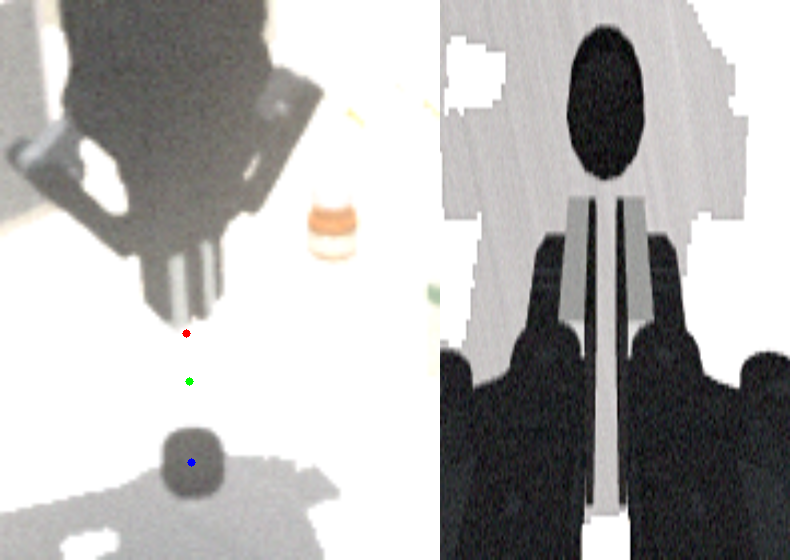

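The pad tips actually sit about 12 mm behind the reported TCP rather than 25 mm ahead. I'll go about 32 mm lower, watching the force.

step_arm([
  {"dx": 0, "dy": 0, "dz": 0, "wx": 0, "wy": 0, "wz": 0},
  {"dx": 0, "dy": 0, "dz": 0, "wx": 0, "wy": 0, "wz": 0},
  {"dx": 0, "dy": 0, "dz": 0, "wx": 0, "wy": 0, "wz": 0},
  {"dx": 0, "dy": 0, "dz": 0.6, "wx": 0, "wy": 0, "wz": 0},
  {"dx": 0, "dy": 0, "dz": 0.8, "wx": 0, "wy": 0, "wz": 0},
], fingers=85)

```text
time_s: 5.2
eef_pos: [525.4, -45.1, 116.0]
ee_rot: [0.001, 0.707, 0.707, 0.0]
force: [0.5, 1.0, 0.3]
grip_width: 0.902
grip_force: 0.0
```

step_arm([
  {"dx": 0, "dy": 0, "dz": 0.8, "wx": 0, "wy": 0, "wz": 0},
  {"dx": 0, "dy": 0, "dz": 0.6, "wx": 0, "wy": 0, "wz": 0},
  {"dx": 0, "dy": 0, "dz": 0.4, "wx": 0, "wy": 0, "wz": 0},
  {"dx": 0, "dy": 0, "dz": 0.4, "wx": 0, "wy": 0, "wz": 0},
  {"dx": 0, "dy": 0, "dz": 0.1, "wx": 0, "wy": 0, "wz": 0},
])

```text
time_s: 5.7
eef_pos: [524.7, -44.9, 57.6]
ee_rot: [-0.001, 0.707, 0.707, -0.0]
force: [-1.2, -0.1, 0.4]
grip_width: 0.997
grip_force: 0.0
```

step_arm([
  {"dx": 0, "dy": 0, "dz": 0, "wx": 0, "wy": 0, "wz": 0},
  {"dx": 0, "dy": 0, "dz": 0, "wx": 0, "wy": 0, "wz": 0},
  {"dx": 0, "dy": 0, "dz": 0, "wx": 0, "wy": 0, "wz": 0},
  {"dx": 0, "dy": 0, "dz": 0, "wx": 0, "wy": 0, "wz": 0},
  {"dx": 0, "dy": 0, "dz": 0, "wx": 0, "wy": 0, "wz": 0},
], fingers=5)

```text
time_s: 6.2
eef_pos: [525.4, -45.1, 59.1]
ee_rot: [0.001, 0.707, 0.707, 0.0]
force: [-1.1, 0.2, 4.0]
grip_width: 0.308
grip_force: 58.8
```

step_arm([
  {"dx": 0, "dy": 0, "dz": 0, "wx": 0, "wy": 0, "wz": 0},
  {"dx": 0, "dy": 0, "dz": -0.3, "wx": 0, "wy": 0, "wz": 0},
  {"dx": 0, "dy": 0, "dz": -0.4, "wx": 0, "wy": 0, "wz": 0},
  {"dx": 0, "dy": 0, "dz": -0.6, "wx": 0, "wy": 0, "wz": 0},
  {"dx": 0, "dy": 0, "dz": -0.7, "wx": 0, "wy": 0, "wz": 0},
])

```text
time_s: 6.7
eef_pos: [524.6, -44.9, 109.1]
ee_rot: [-0.001, 0.707, 0.707, -0.0]
force: [-0.0, -0.2, -3.0]
grip_width: 0.309
grip_force: 59.2
```

```bash
python3 - <<'E'
from h import *
np.set_printoptions(precision=1,suppress=True)
s=ctrl.sense();print(s['time_s'],s['eef_pos'],s['force'],s['grip_width'],s['grip_force'])
ims=[]
for n in ['side','scene']:
    c=cap(n);ims.append(c['frame'])
    for l in ['tray','lid','lid_knob','holder','holder_arm','holder_back']:
        for k in eyes.landmark_of(n,l)[:1]: print(n,l,round(k['p'],2),c['w'](k['point']))
E
```

```text
6.7 [524.6 -44.9 109.1] [-0.  -0.2 -3. ] 0.3086544477833029 59.19700384140015
side tray 0.94 [523.7 -46.8  -0. ]
side lid 0.8 [526.1 -42.8  98.4]
side lid_knob 0.98 [525.6 -42.8 135.3]
side holder 0.85 [506.5   9.2   7.2]
side holder_back 0.46 [527.  -41.3  99. ]
scene tray 0.93 [524.2 -45.9   3.4]
scene lid 0.9 [526.1 -43.3  96.7]
scene lid_knob 0.89 [524.8 -49.2 135.1]
scene holder 0.74 [504.3   4.1   7.3]
scene holder_arm 0.6 [508.8 -34.5  16.8]
scene holder_back 0.69 [506.9   0.1  42.3]
```

The cover is up, and the holder is upright at about (505,6). I'll carry the cover to the right.

step_arm([
  {"dx": -0.3, "dy": -0.1, "dz": 0, "wx": 0, "wy": 0, "wz": 0},
  {"dx": -0.6, "dy": -0.2, "dz": 0, "wx": 0, "wy": 0, "wz": 0},
  {"dx": -0.8, "dy": -0.2, "dz": 0, "wx": 0, "wy": 0, "wz": 0},
  {"dx": -0.8, "dy": -0.25, "dz": 0, "wx": 0, "wy": 0, "wz": 0},
  {"dx": -0.8, "dy": -0.25, "dz": 0, "wx": 0, "wy": 0, "wz": 0},
])

```text
time_s: 7.9
eef_pos: [499.5, -128.7, 108.5]
ee_rot: [0.0, 0.707, 0.707, -0.0]
force: [-0.3, 0.2, -3.6]
grip_width: 0.308
grip_force: 59.4
```

step_arm([
  {"dx": -0.8, "dy": -0.25, "dz": 0, "wx": 0, "wy": 0, "wz": 0},
  {"dx": -0.8, "dy": -0.25, "dz": 0, "wx": 0, "wy": 0, "wz": 0},
  {"dx": -0.8, "dy": -0.25, "dz": 0, "wx": 0, "wy": 0, "wz": 0},
  {"dx": -0.8, "dy": -0.25, "dz": 0, "wx": 0, "wy": 0, "wz": 0},
  {"dx": -0.8, "dy": -0.25, "dz": 0, "wx": 0, "wy": 0, "wz": 0},
])

```text
time_s: 8.4
eef_pos: [468.1, -228.7, 108.5]
ee_rot: [0.0, 0.707, 0.707, -0.0]
force: [0.0, 0.3, -3.3]
grip_width: 0.308
grip_force: 59.4
```

step_arm([
  {"dx": -0.8, "dy": -0.25, "dz": 0, "wx": 0, "wy": 0, "wz": 0},
  {"dx": -0.8, "dy": -0.25, "dz": 0, "wx": 0, "wy": 0, "wz": 0},
  {"dx": -0.8, "dy": -0.25, "dz": 0, "wx": 0, "wy": 0, "wz": 0},
  {"dx": -0.8, "dy": -0.25, "dz": 0, "wx": 0, "wy": 0, "wz": 0},
  {"dx": -0.7, "dy": -0.25, "dz": 0, "wx": 0, "wy": 0, "wz": 0},
])

```text
time_s: 8.9
eef_pos: [436.7, -326.4, 108.5]
ee_rot: [0.0, 0.707, 0.707, -0.0]
force: [-0.1, -0.0, -2.7]
grip_width: 0.305
grip_force: 59.4
```

step_arm([
  {"dx": -0.5, "dy": -0.1, "dz": 0, "wx": 0, "wy": 0, "wz": 0},
  {"dx": -0.3, "dy": 0, "dz": 0.4, "wx": 0, "wy": 0, "wz": 0},
  {"dx": 0, "dy": 0, "dz": 0.8, "wx": 0, "wy": 0, "wz": 0},
  {"dx": 0, "dy": 0, "dz": 0.8, "wx": 0, "wy": 0, "wz": 0},
  {"dx": 0, "dy": 0, "dz": 0.8, "wx": 0, "wy": 0, "wz": 0},
])

```text
time_s: 9.4
eef_pos: [435.0, -344.5, 37.0]
ee_rot: [-0.0, 0.707, 0.707, 0.0]
force: [-0.2, -0.5, -2.8]
grip_width: 0.311
grip_force: 59.3
```

step_arm([
  {"dx": 0, "dy": 0, "dz": 0.5, "wx": 0, "wy": 0, "wz": 0},
  {"dx": 0, "dy": 0, "dz": 0.2, "wx": 0, "wy": 0, "wz": 0},
  {"dx": 0, "dy": 0, "dz": 0, "wx": 0, "wy": 0, "wz": 0},
  {"dx": 0, "dy": 0, "dz": 0, "wx": 0, "wy": 0, "wz": 0},
])

```text
time_s: 9.8
eef_pos: [435.4, -345.3, 21.7]
ee_rot: [0.001, 0.707, 0.707, -0.0]
force: [-0.2, 0.4, -2.3]
grip_width: 0.306
grip_force: 59.3
```

step_arm([
  {"dx": 0, "dy": 0, "dz": 0.2, "wx": 0, "wy": 0, "wz": 0},
  {"dx": 0, "dy": 0, "dz": 0.1, "wx": 0, "wy": 0, "wz": 0},
  {"dx": 0, "dy": 0, "dz": 0.1, "wx": 0, "wy": 0, "wz": 0},
  {"dx": 0, "dy": 0, "dz": 0.06, "wx": 0, "wy": 0, "wz": 0},
  {"dx": 0, "dy": 0, "dz": 0, "wx": 0, "wy": 0, "wz": 0},
])

```text
time_s: 10.3
eef_pos: [435.0, -345.0, 9.4]
ee_rot: [-0.0, 0.707, 0.707, 0.0]
force: [0.4, -0.2, -2.4]
grip_width: 0.309
grip_force: 59.2
```

step_arm([
  {"dx": 0, "dy": 0, "dz": 0.04, "wx": 0, "wy": 0, "wz": 0},
  {"dx": 0, "dy": 0, "dz": 0, "wx": 0, "wy": 0, "wz": 0},
])

```text
time_s: 10.5
eef_pos: [435.1, -345.1, 9.2]
ee_rot: [0.0, 0.707, 0.707, -0.0]
force: [-2.6, 2.0, 4.9]
grip_width: 0.308
grip_force: 60.2
```

Contact with the table. I'll release and rise.

step_arm([
  {"dx": 0, "dy": 0, "dz": 0, "wx": 0, "wy": 0, "wz": 0},
  {"dx": 0, "dy": 0, "dz": 0, "wx": 0, "wy": 0, "wz": 0},
  {"dx": 0, "dy": 0, "dz": 0, "wx": 0, "wy": 0, "wz": 0},
  {"dx": 0, "dy": 0, "dz": 0, "wx": 0, "wy": 0, "wz": 0},
  {"dx": 0, "dy": 0, "dz": 0, "wx": 0, "wy": 0, "wz": 0},
], fingers=85)

```text
time_s: 11.0
eef_pos: [435.0, -345.0, 8.5]
ee_rot: [0.0, 0.707, 0.707, -0.0]
force: [0.4, 0.8, -0.3]
grip_width: 0.997
grip_force: 0.0
```

step_arm([
  {"dx": 0, "dy": 0, "dz": -0.5, "wx": 0, "wy": 0, "wz": 0},
  {"dx": 0, "dy": 0, "dz": -0.9, "wx": 0, "wy": 0, "wz": 0},
  {"dx": 0, "dy": 0, "dz": -1, "wx": 0, "wy": 0, "wz": 0},
  {"dx": 0, "dy": 0, "dz": -1, "wx": 0, "wy": 0, "wz": 0},
  {"dx": 0, "dy": 0, "dz": -1, "wx": 0, "wy": 0, "wz": 0},
])

```text
time_s: 11.5
eef_pos: [435.0, -345.0, 120.5]
ee_rot: [0.0, 0.707, 0.707, -0.0]
force: [0.1, -0.2, -0.9]
grip_width: 0.997
grip_force: 0.0
```

step_arm([
  {"dx": 0.8, "dy": 0.2, "dz": -0.8, "wx": 0, "wy": 0, "wz": 0},
  {"dx": 1, "dy": 0.2, "dz": -0.8, "wx": 0, "wy": 0, "wz": 0},
  {"dx": 1, "dy": 0.2, "dz": -0.2, "wx": 0, "wy": 0, "wz": 0},
  {"dx": 1, "dy": 0.2, "dz": 0, "wx": 0, "wy": 0, "wz": 0},
  {"dx": 1, "dy": 0.2, "dz": 0, "wx": 0, "wy": 0, "wz": 0},
])

```text
time_s: 12.0
eef_pos: [460.2, -224.1, 164.7]
ee_rot: [0.001, 0.707, 0.707, 0.0]
force: [-0.1, 0.2, -1.3]
grip_width: 0.998
grip_force: 0.0
```

step_arm([
  {"dx": 1, "dy": 0.2, "dz": 0, "wx": 0, "wy": 0, "wz": 0},
  {"dx": 1, "dy": 0.2, "dz": 0, "wx": 0, "wy": 0, "wz": 0},
  {"dx": 1, "dy": 0.2, "dz": 0, "wx": 0, "wy": 0, "wz": 0},
  {"dx": 1, "dy": 0.2, "dz": 0, "wx": 0, "wy": 0, "wz": 0},
  {"dx": 1, "dy": 0.2, "dz": 0, "wx": 0, "wy": 0, "wz": 0},
])

```text
time_s: 12.5
eef_pos: [485.1, -99.0, 164.5]
ee_rot: [0.0, 0.707, 0.707, 0.0]
force: [-0.0, 0.7, 0.2]
grip_width: 0.999
grip_force: 0.0
```

step_arm([
  {"dx": 1, "dy": 0.3, "dz": 0, "wx": 0, "wy": 0, "wz": 0},
  {"dx": 0.8, "dy": 0.3, "dz": 0, "wx": 0, "wy": 0, "wz": 0},
  {"dx": 0.4, "dy": 0.2, "dz": 0, "wx": 0, "wy": 0, "wz": 0},
  {"dx": 0, "dy": 0, "dz": 0, "wx": 0, "wy": 0, "wz": 0},
  {"dx": 0, "dy": 0, "dz": 0, "wx": 0, "wy": 0, "wz": 0},
])

```text
time_s: 13.0
eef_pos: [504.9, -45.6, 163.7]
ee_rot: [0.0, 0.707, 0.707, -0.0]
force: [-0.5, 0.0, 0.6]
grip_width: 0.994
grip_force: 0.0
```

```bash
python3 - <<'E'
from h import *
np.set_printoptions(precision=1,suppress=True)
s=ctrl.sense();print(s['time_s'],s['eef_pos'])
for n in ['side','scene','wrist']:
    c=cap(n)
    if n=='wrist':
        cv2.imwrite('pics/j.png',c['frame'])
    for l in ['tray','lid','holder','holder_arm','holder_back','board','board_slots']:
        for k in eyes.landmark_of(n,l)[:1]: print(n,l,round(k['p'],2),c['w'](k['point']))
np.save('wr.npy',{k:c[k] for k in('R','t','fx','fy','cx','cy')},allow_pickle=True)
E
```

```text
13.0 [504.9 -45.6 163.7]
side tray 0.58 [528.7 -46.2  -1. ]
side lid 0.33 [528.3 -44.1   1.9]
side holder 0.95 [504.1  10.4   7. ]
side holder_arm 0.57 [510.8 -32.   13.5]
side holder_back 0.88 [502.9   5.   41.4]
side board 0.59 [487.  310.7  -0.3]
side board_slots 0.56 [488.5 309.7 123.1]
scene tray 0.91 [523.6 -44.3   5.7]
scene lid 0.81 [ 437.8 -345.4   -0.8]
scene holder 0.56 [753.5 173.9   1. ]
scene holder_arm 0.88 [510.  -33.   15.3]
scene holder_back 0.75 [504.5   2.4  40.8]
scene board 0.57 [489.2 304.    2.5]
scene board_slots 0.92 [491.8 306.4 120.5]
wrist tray 0.67 [528.1 -48.9   1.1]
wrist holder 0.84 [505.5   3.4   4.7]
wrist holder_back 0.7 [503.6   1.4  41.1]
```

View pics/j.png

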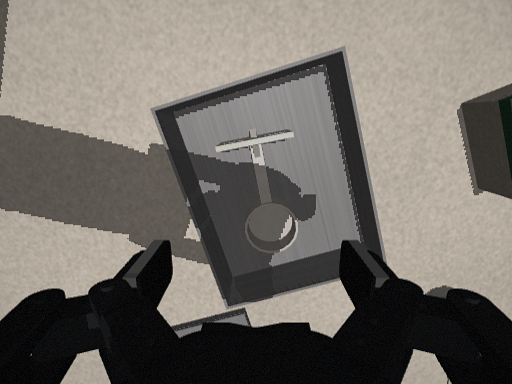

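```bash
python3 - <<'E'
from h import *
np.set_printoptions(precision=1,suppress=True)
c=np.load('wr.npy',allow_pickle=True).item()
A,B=ray(c,216,146,53),ray(c,293,131,53);d=B-A;print(A,B,np.linalg.norm(d),np.degrees(np.arctan2(d[1],d[0])),(A+B)/2)
A,B=ray(c,217,152,53),ray(c,294,136,53);d=B-A;print(A,B,np.linalg.norm(d),np.degrees(np.arctan2(d[1],d[0])),(A+B)/2)
print('cup',ray(c,271.5,226,31), 'armtop',ray(c,256,163,27),ray(c,265,200,27))
E
```

```text
[469.8  -3.3  53. ] [539.5  10.   53. ] 70.93419523161076 10.842226631182314 [504.6   3.4  53. ]
[470.5  -8.8  53. ] [540.5   5.6  53. ] 71.47361880473277 11.604685705705085 [505.5  -1.6  53. ]
cup [522.9 -89.9  31. ] armtop [506.3 -22.9  27. ] [515.8 -62.2  27. ]
```

step_arm([
  {"dx": 0, "dy": 0, "dz": 0, "wx": 0, "wy": 0, "wz": -0.93},
  {"dx": 0, "dy": 0, "dz": 0, "wx": 0, "wy": 0, "wz": -0.93},
  {"dx": 0.27, "dy": 0.36, "dz": 0.6, "wx": 0, "wy": 0, "wz": 0},
  {"dx": 0, "dy": 0, "dz": 0.9, "wx": 0, "wy": 0, "wz": 0},
  {"dx": 0, "dy": 0, "dz": 0.9, "wx": 0, "wy": 0, "wz": 0},
], fingers=45)

```text
time_s: 14.7
eef_pos: [512.7, -36.5, 102.9]
ee_rot: [0.0, 0.635, 0.773, 0.0]
force: [0.6, 0.5, -0.9]
grip_width: 0.528
grip_force: 0.0
```

```bash
python3 - <<'E'
from h import *
np.set_printoptions(precision=1,suppress=True)
c=cap('wrist');s=ctrl.sense();print(s['time_s'],s['eef_pos'])
T=R_(s['ee_rot']);print(T[:,:2].T)
for l in ['holder_arm','holder_back','holder']:
    for k in eyes.landmark_of('wrist',l)[:1]: print(l,round(k['p'],2),c['w'](k['point']),T.T@(c['w'](k['point'])-s['eef_pos']))
m=[k['mask'] for k in eyes.cut_out('wrist','holder')[:1]]
cv2.imwrite('pics/k.png',c['frame'])
for mm in m:
    ys,xs=np.nonzero(mm)
    for v in range(ys.min(),ys.max()+1,6):
        r=xs[ys==v]; 
        if len(r): p=ray(c,(r.min()+r.max())/2,v,27);print(v,r.min(),r.max(),p,(T.T@(p-s['eef_pos']))[:2])
E
```

```text
14.75 [510.8 -36.1  99.4]
[[-0.2  1.   0. ]
 [ 1.   0.2 -0. ]]
holder_arm 0.95 [510.5 -34.1  17.7] [ 1.8  0.5 81.7]
holder_back 0.64 [507.9   5.5  37.7] [41.2  5.5 61.7]
holder 0.59 [503.9  -2.8   3.5] [33.8  0.2 95.9]
141 251 256 [502.3  11.2  27. ] [47.8  1.2]
147 249 259 [503.6   6.6  27. ] [43.1  1.6]
153 206 301 [504.2   1.9  27. ] [38.4  1.2]
159 203 304 [505.1  -2.8  27. ] [33.6  1.2]
165 245 260 [505.2  -7.7  27. ] [28.8  0.4]
171 246 260 [506.5 -12.4  27. ] [23.9  0.8]
177 247 260 [507.9 -17.2  27. ] [19.   1.2]
183 247 260 [508.9 -22.1  27. ] [14.   1.2]
189 247 260 [509.8 -27.   27. ] [8.9 1.1]
195 247 260 [510.8 -32.1  27. ] [3.8 1.1]
201 247 260 [511.8 -37.1  27. ] [-1.4  1.1]
207 247 261 [513.2 -42.2  27. ] [-6.7  1.5]
213 247 261 [514.3 -47.4  27. ] [-12.    1.5]
219 246 260 [514.5 -52.8  27. ] [-17.3   0.7]
225 240 265 [515.1 -58.3  27. ] [-22.8   0.3]
231 232 275 [517.  -63.5  27. ] [-28.3   1.1]
237 227 279 [517.6 -69.   27. ] [-33.8   0.7]
243 225 281 [518.7 -74.6  27. ] [-39.5   0.6]
249 224 282 [519.8 -80.2  27. ] [-45.2   0.6]
255 223 284 [521.3 -85.8  27. ] [-51.    1.1]
261 222 286 [522.9 -91.4  27. ] [-56.8   1.5]
267 221 285 [523.2 -97.4  27. ] [-62.7   0.6]
273 222 284 [ 524.3 -103.3   27. ] [-68.7   0.6]
279 226 280 [ 525.5 -109.3   27. ] [-74.8   0.6]
285 232 276 [ 527.6 -115.1   27. ] [-81.    1.5]
291 241 265 [ 527.9 -121.4   27. ] [-87.2   0.6]
```

step_arm([
  {"dx": 0, "dy": 0.04, "dz": 0.8, "wx": 0, "wy": 0, "wz": 0},
  {"dx": 0, "dy": 0, "dz": 0.8, "wx": 0, "wy": 0, "wz": 0},
  {"dx": 0, "dy": 0, "dz": 0.8, "wx": 0, "wy": 0, "wz": 0},
  {"dx": 0, "dy": 0, "dz": 0.8, "wx": 0, "wy": 0, "wz": 0},
  {"dx": 0, "dy": 0, "dz": 0.6, "wx": 0, "wy": 0, "wz": 0},
])

```text
time_s: 15.45
eef_pos: [514.1, -36.7, 8.7]
ee_rot: [0.001, 0.635, 0.772, 0.0]
force: [0.3, 0.2, -0.1]
grip_width: 0.527
grip_force: 0.0
```

step_arm([
  {"dx": 0, "dy": 0, "dz": 0.2, "wx": 0, "wy": 0, "wz": 0},
  {"dx": 0, "dy": 0, "dz": 0.1, "wx": 0, "wy": 0, "wz": 0},
  {"dx": 0, "dy": 0, "dz": 0, "wx": 0, "wy": 0, "wz": 0},
])

```text
time_s: 15.75
eef_pos: [514.1, -36.6, 1.8]
ee_rot: [0.001, 0.635, 0.773, 0.0]
force: [0.6, -0.2, 0.6]
grip_width: 0.53
grip_force: 0.0
```

step_arm([
  {"dx": 0, "dy": 0, "dz": 0, "wx": 0, "wy": 0, "wz": 0},
  {"dx": 0, "dy": 0, "dz": 0, "wx": 0, "wy": 0, "wz": 0},
  {"dx": 0, "dy": 0, "dz": 0, "wx": 0, "wy": 0, "wz": 0},
  {"dx": 0, "dy": 0, "dz": 0, "wx": 0, "wy": 0, "wz": 0},
  {"dx": 0, "dy": 0, "dz": 0, "wx": 0, "wy": 0, "wz": 0},
], fingers=0, squeeze=80)

```text
time_s: 16.25
eef_pos: [513.9, -36.6, 1.8]
ee_rot: [0.0, 0.635, 0.772, 0.0]
force: [-2.0, -0.0, 7.1]
grip_width: 0.118
grip_force: 79.0
```

step_arm([
  {"dx": 0, "dy": 0, "dz": -0.1, "wx": 0, "wy": 0, "wz": 0},
  {"dx": 0, "dy": 0, "dz": -0.5, "wx": 0, "wy": 0, "wz": 0},
  {"dx": 0, "dy": 0, "dz": -0.9, "wx": 0, "wy": 0, "wz": 0},
  {"dx": 0, "dy": 0, "dz": -0.9, "wx": 0, "wy": 0, "wz": 0},
  {"dx": 0, "dy": 0, "dz": -0.8, "wx": 0, "wy": 0, "wz": 0},
], squeeze=100)

```text
time_s: 16.75
eef_pos: [513.5, -36.4, 82.8]
ee_rot: [0.0, 0.635, 0.773, 0.0]
force: [0.5, -0.2, -1.8]
grip_width: 0.109
grip_force: 97.8
```

```bash
cat > m.py <<'E'
from h import *
np.set_printoptions(precision=1,suppress=True)
s=ctrl.sense();print(s['time_s'],s['eef_pos'],s['force'],s['grip_width']);T=R_(s['ee_rot'])
print('toolx deg',np.degrees(np.arctan2(T[1,0],T[0,0])),'tilt',T[2])
for n in ['side','scene']:
    W={'board_slots':[],'holder_back':[]}
    for i in range(3):
        c=cap(n)
        for l in ['board_slots','board','holder_back','holder','holder_arm']:
            for k in eyes.landmark_of(n,l)[:1]:
                p=c['w'](k['point'])
                if i==0 or l in W: print(n,l,round(k['p'],2),p,'tool',T.T@(p-s['eef_pos']))
                if l in W and k['p']>.4: W[l].append(p)
    if all(W.values()): print(n,'slots-back in tool',T.T@(np.median(W['board_slots'],0)-np.median(W['holder_back'],0)))
E
python3 m.py
```

```text
16.75 [513.5 -36.4  82.8] [ 0.5 -0.2 -1.8] 0.10876378468621131
toolx deg 101.16358606032034 tilt [-0.  0. -1.]
side board_slots 0.71 [486.7 308.4 120.7] tool [343.5  40.4 -38.1]
side board 0.6 [487.6 311.   -2.4] tool [345.8  41.7  85. ]
side holder_back 0.19 [ 741.9 -202.6    2.5] tool [-207.2  191.8   80.4]
side holder_arm 0.6 [515.  -31.7  97.6] tool [  4.4   2.4 -14.9]
side board_slots 0.65 [487.6 309.5 121.3] tool [344.4  41.6 -38.6]
side holder_back 0.97 [505.5   4.  123.3] tool [ 41.2  -0.1 -40.6]
side board_slots 0.91 [489.9 313.8 121.5] tool [348.1  44.6 -38.8]
side slots-back in tool [303.2  41.6   2. ]
scene board_slots 0.97 [492.4 303.6 119.7] tool [337.7  45.1 -37. ]
scene holder_back 0.86 [505.8   2.9 117.5] tool [ 40.1   0.  -34.7]
scene holder 0.74 [752.8 175.8  -1.9] tool [161.9 275.8  84.7]
scene holder_arm 0.95 [511.6 -33.1  97. ] tool [  3.6  -1.3 -14.3]
scene board_slots 0.92 [490.3 307.4 120. ] tool [341.8  43.8 -37.4]
scene holder_back 0.59 [508.4   2.7 119.4] tool [ 39.4   2.6 -36.7]
scene board_slots 0.95 [490.1 306.6 119.9] tool [341.1  43.4 -37.3]
scene holder_back 0.58 [510.1   3.3 118.8] tool [ 39.6   4.4 -36.1]
scene slots-back in tool [301.4  41.   -1.2]
```

```bash
python3 - <<'E'
from h import *
np.set_printoptions(precision=2,suppress=True)
from scipy.optimize import least_squares
def fit(p0,p1,n=40): return None
for n in ['scene','side']:
    c=cap(n);g=cv2.cvtColor(c['frame'],cv2.COLOR_BGR2GRAY)
    R,t=np.array(c['R']),np.array(c['t'])
    def pj(X):
        x=R@np.array(X)+t; return np.array([c['fx']*x[0]/x[2]+c['cx'],c['fy']*x[1]/x[2]+c['cy']])
    m=eyes.cut_out(n,'board')[0]['mask'].astype(np.uint8)
    cn=np.vstack([q[:,0] for q in cv2.findContours(m,0,1)[0]]).astype(float)
    # candidate model edges
    def W(p,b,z,dx=0):  # board coords b along y, dx along x
        a=p[2];y=np.array([np.cos(a),np.sin(a)]);x=np.array([np.sin(a),-np.cos(a)])
        return [*(np.array(p[:2])+b*y+dx*x),z]
    edges={'topf':((-150,155,0),(150,155,0)),'topb':((-150,155,-12),(150,155,-12)),'botf':((-150,0,0),(150,0,0))}
    p=np.array([488,307,np.radians(11.2)])
    for e,(A,B) in edges.items():
        a,b=pj(W(p,A[0],A[1],A[2])),pj(W(p,B[0],B[1],B[2]));u=(b-a)/np.linalg.norm(b-a);nrm=np.array([-u[1],u[0]])
        L=np.linalg.norm(b-a);s=(cn-a)@u;d=(cn-a)@nrm
        k=(abs(d)<5)&(s>8)&(s<L-8)
        if k.sum()<20: print(n,e,'few',k.sum(),a,b);continue
        f=np.polyfit(s[k],d[k],1);r=d[k]-np.polyval(f,s[k]);kk=abs(r)<1.2;f=np.polyfit(s[k][kk],d[k][kk],1)
        q0=a+nrm*f[1];q1=b+nrm*(f[0]*L+f[1]);z=A[1];w0,w1=ray(c,*q0,z),ray(c,*q1,z)
        print(n,e,kk.sum(),q0,q1,w0,w1,'yaw',np.degrees(np.arctan2(*(w1-w0)[[1,0]])),'mid',(w0+w1)/2)
E
```

```text
scene topf 64 [433.08 177.17] [358.74 248.62] [339.55 275.24 155.  ] [636.13 341.25 155.  ] yaw 12.54883566130744 mid [487.84 308.24 155.  ]
scene topb 20 [441.75 182.98] [358.85 245.66] [343.3 299.4 155. ] [630.68 336.23 155.  ] yaw 7.303475223825519 mid [486.99 317.82 155.  ]
scene botf 29 [419.34 234.6 ] [347.27 306.45] [344.14 290.54   0.  ] [635.22 344.1    0.  ] yaw 10.426768044206879 mid [489.68 317.32   0.  ]
side topf 91 [ 81.05 165.48] [198.52 125.29] [341.32 287.77 155.  ] [640.75 353.42 155.  ] yaw 12.366550148291452 mid [491.03 320.59 155.  ]
side topb 96 [ 79.66 166.09] [196.35 125.81] [338.38 286.5  155.  ] [634.56 353.35 155.  ] yaw 12.719316065500557 mid [486.47 319.93 155.  ]
side botf 89 [100.18 226.61] [204.16 177.75] [340.85 278.81  -0.  ] [638.27 349.03   0.  ] yaw 13.283688856518657 mid [489.56 313.92  -0.  ]
```

step_arm([
  {"dx": 0.4, "dy": 0.1, "dz": 0, "wx": 0, "wy": 0, "wz": 0},
  {"dx": 0.7, "dy": 0.2, "dz": 0, "wx": 0, "wy": 0, "wz": 0},
  {"dx": 0.9, "dy": 0.2, "dz": 0, "wx": 0, "wy": 0, "wz": 0},
  {"dx": 0.9, "dy": 0.2, "dz": 0, "wx": 0, "wy": 0, "wz": 0},
  {"dx": 0.9, "dy": 0.2, "dz": 0, "wx": 0, "wy": 0, "wz": 0},
])

```text
time_s: 19.25
eef_pos: [517.0, 62.7, 81.0]
ee_rot: [-0.0, 0.635, 0.773, 0.0]
force: [0.3, -0.4, -3.3]
grip_width: 0.107
grip_force: 97.9
```

step_arm([
  {"dx": 0.9, "dy": 0.2, "dz": 0, "wx": 0, "wy": 0, "wz": 0},
  {"dx": 0.9, "dy": 0.2, "dz": 0, "wx": 0, "wy": 0, "wz": 0},
  {"dx": 0.9, "dy": 0.2, "dz": 0, "wx": 0, "wy": 0, "wz": 0},
  {"dx": 0.9, "dy": 0.2, "dz": 0, "wx": 0, "wy": 0, "wz": 0},
  {"dx": 0.9, "dy": 0.16, "dz": 0, "wx": 0, "wy": 0, "wz": 0},
])

```text
time_s: 19.75
eef_pos: [518.7, 177.8, 81.0]
ee_rot: [-0.0, 0.635, 0.773, 0.0]
force: [-0.6, 0.7, -1.6]
grip_width: 0.11
grip_force: 97.9
```

step_arm([
  {"dx": 0.9, "dy": 0, "dz": 0, "wx": 0, "wy": 0, "wz": 0},
  {"dx": 0.6, "dy": 0, "dz": 0, "wx": 0, "wy": 0, "wz": 0},
  {"dx": 0.4, "dy": 0, "dz": 0, "wx": 0, "wy": 0, "wz": 0},
  {"dx": 0, "dy": 0, "dz": 0, "wx": 0, "wy": 0, "wz": 0},
])

```text
time_s: 20.15
eef_pos: [509.4, 223.6, 81.0]
ee_rot: [-0.0, 0.634, 0.773, 0.0]
force: [1.2, -0.4, -2.4]
grip_width: 0.11
grip_force: 97.9
```

```bash
python3 m.py; python3 - <<'E'
from h import *
c=cap('side');f=cv2.resize(np.clip(c['frame'][80:240,70:250].astype(float)*1.8,0,255).astype(np.uint8),(432,384),interpolation=cv2.INTER_CUBIC)
w=cap('wrist')['frame'];cv2.imwrite('pics/l.png',np.hstack([f,cv2.resize(w,(368,276)).copy() if 0 else cv2.copyMakeBorder(cv2.resize(w,(368,276)),0,108,0,0,0)]))
E
```

```text
20.15 [509.4 223.6  81. ] [ 1.2 -0.4 -2.4] 0.11010291520266346
toolx deg 101.23533756655796 tilt [ 0. -0. -1.]
side board_slots 0.74 [486.8 310.1 121. ] tool [ 89.2  -5.4 -40. ]
side board 0.94 [483.8 309.1   1.8] tool [88.8 -8.4 79.2]
side holder_back 0.63 [502.7 265.7 119.5] tool [ 42.5   1.6 -38.6]
side holder 0.85 [502.7 268.7  83. ] tool [45.5  2.1 -2.1]
side holder_arm 0.72 [512.6 227.1  95.2] tool [  2.7   3.8 -14.2]
side board_slots 0.79 [489.6 311.5 119.8] tool [ 90.1  -2.4 -38.9]
side holder_back 0.7 [499.7 260.  118.6] tool [ 37.6  -2.5 -37.6]
side board_slots 0.98 [488.5 309.6 122.1] tool [ 88.4  -3.7 -41.1]
side holder_back 0.76 [503.1 263.4 121.8] tool [ 40.2   1.5 -40.9]
side slots-back in tool [48.6 -4.8 -1.4]
scene board_slots 0.84 [488.8 306.2 121. ] tool [ 85.   -4.1 -40. ]
scene holder_back 0.85 [502.2 260.7 122.7] tool [ 37.8   0.1 -41.7]
scene holder 0.94 [504.9 263.9  88.2] tool [40.4  3.4 -7.2]
scene holder_arm 0.72 [506.2 225.5  94.6] tool [  2.5  -2.8 -13.6]
scene board_slots 0.8 [490.3 308.9 120. ] tool [ 87.4  -2.1 -39. ]
scene holder_back 0.85 [501.9 264.6 121.5] tool [ 41.7   0.6 -40.6]
scene holder_back 0.68 [501.1 265.3 120.2] tool [ 42.5  -0.1 -39.3]
scene slots-back in tool [44.5 -3.8  1.1]
```

View pics/l.png

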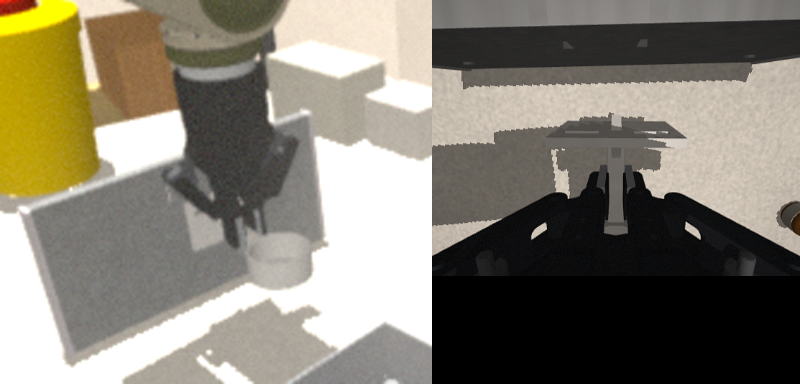

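The wrist view shows the board face with both slots at about (189,61) and (294,59), and the holder centred at about u=256. I'll measure from this picture.

```bash
cat > w.py <<'E'
from h import *
np.set_printoptions(precision=1,suppress=True)
c=cap('wrist');s=ctrl.sense();T=R_(s['ee_rot']);p0=np.array(s['eef_pos'])
f=c['frame'];g=f.max(2).astype(float)
tl=lambda u,v,z:T.T@(ray(c,u,v,z)-p0)
# slots
sub=(g[50:75,150:340]);
med=np.median(sub);n,L,st,ce=cv2.connectedComponentsWithStats((sub>med+18).astype(np.uint8))
for i in range(1,n):
    if 8<st[i,4]<400: q=ce[i]+[150,50];print('blob',st[i],q,tl(*q,120))
# bottom & top edge: columns
for u in range(60,440,40):
    col=cv2.GaussianBlur(g,(5,5),0)[:,u];d=np.diff(col)
    b=75+np.argmax(d[75:110]) ; a=20+np.argmin(d[20:55])
    print(u,'top',a,tl(u,a,155),'bot',b,tl(u,b,0))
E
python3 w.py
```

```text
blob [135   4  15  11 125] [293.1  59.8] [ 86.7  14.  -39. ]
blob [32  7 15 11 90] [187.3  62.7] [ 85.7 -24.1 -39. ]
60 top 38 [ 85.2 -46.8 -74. ] bot 95 [  83.3 -150.1   81. ]
100 top 37 [ 85.5 -37.1 -74. ] bot 94 [  84.  -119.2   81. ]
140 top 36 [ 85.7 -27.4 -74. ] bot 93 [ 84.8 -88.3  81. ]
180 top 35 [ 85.9 -17.8 -74. ] bot 92 [ 85.5 -57.5  81. ]
220 top 34 [ 86.1  -8.1 -74. ] bot 91 [ 86.2 -26.7  81. ]
260 top 32 [ 86.5   1.5 -74. ] bot 90 [86.9  4.  81. ]
300 top 31 [ 86.8  11.2 -74. ] bot 89 [87.7 34.7 81. ]
340 top 30 [ 87.   20.8 -74. ] bot 88 [88.4 65.4 81. ]
380 top 29 [ 87.2  30.4 -74. ] bot 87 [89.1 95.9 81. ]
420 top 28 [ 87.4  40.  -74. ] bot 86 [ 89.8 126.5  81. ]
```

step_arm([
  {"dx": 0, "dy": 0, "dz": -0.03, "wx": 0, "wy": 0, "wz": -0.23},
  {"dx": 0.5, "dy": -0.12, "dz": 0, "wx": 0, "wy": 0, "wz": 0},
  {"dx": 0.5, "dy": 0, "dz": 0, "wx": 0, "wy": 0, "wz": 0},
  {"dx": 0.3, "dy": 0, "dz": 0, "wx": 0, "wy": 0, "wz": 0},
  {"dx": 0.15, "dy": 0, "dz": 0, "wx": 0, "wy": 0, "wz": 0},
])

```text
time_s: 22.6
eef_pos: [498.6, 258.7, 81.7]
ee_rot: [-0.0, 0.625, 0.781, 0.0]
force: [0.7, -0.8, -2.4]
grip_width: 0.11
grip_force: 97.9
```

```bash
python3 w.py; python3 m.py | grep -v arm
```

```text
60 top 54 [ 81.8 -48.  -73.3] bot 96 [  82.6 -150.8   81.7]
100 top 36 [ 85.8 -37.5 -73.3] bot 88 [  88.4 -119.    81.7]
140 top 54 [ 81.8 -28.2 -73.3] bot 109 [ 72.9 -89.9  81.7]
180 top 28 [ 87.6 -17.9 -73.3] bot 89 [ 87.7 -57.6  81.7]
220 top 42 [ 84.5  -8.3 -73.3] bot 77 [ 96.3 -26.5  81.7]
260 top 27 [ 87.8   1.5 -73.3] bot 83 [92.   4.  81.7]
300 top 50 [ 82.8  11.4 -73.3] bot 92 [85.5 34.9 81.7]
340 top 31 [ 86.9  20.9 -73.3] bot 86 [89.9 65.4 81.7]
380 top 53 [ 82.1  31.2 -73.3] bot 93 [84.8 96.7 81.7]
420 top 24 [ 88.5  40.1 -73.3] bot 109 [ 73.  129.5  81.7]
22.65 [498.6 258.7  81.7] [-0.   0.6 -1.8] 0.10709682643571163
toolx deg 102.61235235033925 tilt [ 0.  0. -1.]
side board_slots 0.92 [488.1 313.6 121.4] tool [ 55.8   1.8 -39.7]
side board 0.62 [486.  307.4  -3.7] tool [50.3 -1.6 85.4]
side holder_back 0.7 [487.2 303.4 122.6] tool [ 46.1  -1.3 -40.9]
side holder 0.89 [492.1 303.   83.4] tool [44.7  3.3 -1.7]
side board_slots 0.61 [488.9 313.6 122.8] tool [ 55.7   2.5 -41. ]
side holder_back 0.96 [488.5 300.5 122.1] tool [ 43.   -0.8 -40.4]
side board_slots 0.94 [486.5 307.3 121.5] tool [ 50.1  -1.2 -39.8]
side holder_back 0.82 [487.7 297.8 120.3] tool [ 40.6  -2.1 -38.6]
side slots-back in tool [12.7  3.3  0.6]
scene board_slots 0.61 [488.9 305.2 120.4] tool [ 47.5   0.7 -38.7]
scene board 0.87 [489.8 305.6   3.7] tool [47.6  1.7 78. ]
scene holder_back 0.97 [492.5 295.1 122.9] tool [ 36.9   2.  -41.2]
scene holder 0.56 [488.4 298.6  87.5] tool [41.1 -1.2 -5.8]
scene board_slots 0.66 [490.8 306.4 116.4] tool [ 48.2   2.9 -34.7]
scene holder_back 0.71 [525.8 -42.7   6.2] tool [-300.1  -39.2   75.5]
scene board_slots 0.76 [492.7 307.7 117.9] tool [ 49.1   4.9 -36.2]
scene holder_back 0.66 [489.5 294.8 119.9] tool [ 37.2  -1.  -38.2]
scene slots-back in tool [11.7  1.   1.9]
```

step_arm([
  {"dx": 0.14, "dy": 0, "dz": 0, "wx": 0, "wy": 0, "wz": 0},
  {"dx": 0.08, "dy": 0, "dz": 0, "wx": 0, "wy": 0, "wz": 0},
  {"dx": 0, "dy": 0, "dz": 0, "wx": 0, "wy": 0, "wz": 0},
])

```text
time_s: 24.75
eef_pos: [497.7, 263.2, 81.7]
ee_rot: [-0.0, 0.625, 0.78, 0.0]
force: [-0.1, 0.2, -3.1]
grip_width: 0.114
grip_force: 97.9
```

step_arm([
  {"dx": 0.04, "dy": 0, "dz": 0, "wx": 0, "wy": 0, "wz": 0},
  {"dx": 0.04, "dy": 0, "dz": 0, "wx": 0, "wy": 0, "wz": 0},
  {"dx": 0, "dy": 0, "dz": 0, "wx": 0, "wy": 0, "wz": 0},
])

```text
time_s: 25.05
eef_pos: [497.3, 264.9, 81.7]
ee_rot: [-0.0, 0.626, 0.78, -0.0]
force: [-0.2, 0.0, -2.7]
grip_width: 0.111
grip_force: 97.9
```

step_arm([
  {"dx": 0.04, "dy": 0, "dz": 0, "wx": 0, "wy": 0, "wz": 0},
  {"dx": 0, "dy": 0, "dz": 0, "wx": 0, "wy": 0, "wz": 0},
])

```text
time_s: 25.25
eef_pos: [497.1, 265.8, 81.8]
ee_rot: [0.0, 0.626, 0.78, 0.0]
force: [-0.0, -0.5, -2.0]
grip_width: 0.111
grip_force: 97.9
```

step_arm([
  {"dx": 0.04, "dy": 0, "dz": 0, "wx": 0, "wy": 0, "wz": 0},
  {"dx": 0, "dy": 0, "dz": 0, "wx": 0, "wy": 0, "wz": 0},
])

```text
time_s: 25.45
eef_pos: [497.1, 266.5, 81.8]
ee_rot: [0.0, 0.626, 0.78, -0.0]
force: [1.2, -1.5, -2.0]
grip_width: 0.116
grip_force: 97.9
```

step_arm([
  {"dx": 0.03, "dy": 0, "dz": 0, "wx": 0, "wy": 0, "wz": 0},
  {"dx": 0, "dy": 0, "dz": 0, "wx": 0, "wy": 0, "wz": 0},
])

```text
time_s: 25.65
eef_pos: [497.2, 266.6, 81.8]
ee_rot: [0.001, 0.626, 0.78, -0.0]
force: [2.1, -6.8, -1.9]
grip_width: 0.11
grip_force: 98.0
```

step_arm([
  {"dx": 0.025, "dy": 0, "dz": 0, "wx": 0, "wy": 0, "wz": 0},
  {"dx": 0, "dy": 0, "dz": 0, "wx": 0, "wy": 0, "wz": 0},
  {"dx": 0, "dy": 0, "dz": 0, "wx": 0, "wy": 0, "wz": 0},
])

```text
time_s: 25.95
eef_pos: [497.1, 266.6, 81.8]
ee_rot: [0.001, 0.626, 0.78, -0.001]
force: [2.6, -9.2, -1.8]
grip_width: 0.114
grip_force: 98.0
```

```bash
python3 - <<'E'
from h import *
np.set_printoptions(precision=2,suppress=True)
for i in range(6):
    c=cap('wrist');s=ctrl.sense();T=R_(s['ee_rot']);print(s['time_s'],T.T@s['force'],s['wrist_torque'])
print(T)
f=c['frame'];cv2.imwrite('pics/m.png',f)
n=0
for cam in ['side','scene']:
    c=cap(cam)
    for l in ['tray','lid','board_slots','holder_back','holder']:
        for k in eyes.landmark_of(cam,l)[:1]: print(cam,l,round(k['p'],2),c['w'](k['point']))
E
python3 w.py | grep blob
```

```text
26.0 [-10.6  -0.3   1.9] [-1.47 -0.38  0.23]
26.05 [-10.61   0.07   2.76] [-1.49 -0.37  0.27]
26.1 [-10.61   0.84   2.28] [-1.5  -0.44  0.25]
26.15 [-10.3    0.43   1.85] [-1.53 -0.38  0.25]
26.2 [-10.06  -0.03   1.67] [-1.49 -0.39  0.24]
26.25 [-10.49   0.68   1.97] [-1.53 -0.4   0.21]
[[-0.22  0.98  0.  ]
 [ 0.98  0.22 -0.  ]
 [-0.   -0.   -1.  ]]
side tray 0.6 [527.46 -49.03  -1.25]
side board_slots 0.97 [488.09 311.39 120.3 ]
side holder_back 0.6 [488.83 307.28 117.54]
side holder 0.6 [768.9    3.47   1.06]
scene tray 0.56 [525.85 -42.81   4.85]
scene lid 0.89 [ 436.19 -342.28    0.03]
scene board_slots 0.79 [491.37 304.07 121.41]
scene holder_back 0.37 [490.04 307.97 121.79]
scene holder 0.84 [490.3  305.1   87.72]
```

Push is about 10.5 N, and the yaw moment suggests contact on the left side of the plate. I'll turn slightly to seat it flat.

step_arm([
  {"dx": 0.01, "dy": 0, "dz": 0, "wx": 0, "wy": 0, "wz": -0.08},
  {"dx": 0, "dy": 0, "dz": 0, "wx": 0, "wy": 0, "wz": 0},
  {"dx": 0, "dy": 0, "dz": 0, "wx": 0, "wy": 0, "wz": 0},
])

```text
time_s: 27.2
eef_pos: [497.2, 266.6, 81.8]
ee_rot: [0.001, 0.623, 0.783, -0.001]
force: [2.4, -10.6, -1.5]
grip_width: 0.114
grip_force: 98.0
```

```bash
cat > q.py <<'E'
from h import *
np.set_printoptions(precision=2,suppress=True)
F=[];M=[]
for i in range(4):
    cap('wrist');s=ctrl.sense();T=R_(s['ee_rot']);F.append(T.T@s['force']);M.append(T.T@s['wrist_torque'])
print(s['time_s'],np.mean(F,0),np.mean(M,0),np.degrees(np.arctan2(T[1,0],T[0,0])))
E
python3 q.py
```

```text
27.4 [-11.73  -0.1    1.98] [-0.03 -1.82  0.09] 102.99542661735948
```

```bash
python3 -c "
from h import *
print(ctrl.sense()['force'],finish_job())"
```

```text
the job is handed in; nothing more can be done
[  1.85384046 -10.71694504  -2.30236234] None
```

I handed the job in at about 27 s: the cover lies flat on the table, knob up and clear of the tray. The holder is still gripped and pressed upright on the board with about 11.7 N; I judged the slot alignment and flatness from camera estimates and forces, without a final picture.

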